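Right the tipped bottle on the sample carousel and index its lane

ROBOT

A 6-joint arm with a two-finger parallel gripper is mounted at the origin on a cart in front of the work surface, level with it; the furniture and walls round the work are solid. World frame = base frame: x ahead of the robot, y to its left, z up, the work surface at z = 0. Lengths are in mm, angles in rad, forces in N, time in s.
With the tool pointing down it reaches from about 300 to 775 mm from the base axis. Payload 14.6 kg.
Tool frame: the origin (TCP) lies between the finger pads; the fingertips stand ahead of it and the grasp point (between the pads) lies 11 mm behind it (manip.finger_overhang is the z of the fingertips in the tool frame, in mm); z points along the fingers, y is the line along which they close (so a half turn about z gives the same grasp; the last joint's range is limited). The gripper opens to 94 mm and grips with 3 to 60 N. Pads are 16 mm wide; open, the fingers measure 119 mm over their backs; the gripper's body (75 mm by 177 mm) begins 78 mm behind the grasp point.
Start: joints at [1.161, 0.3, 1.521, -0, 1.321, -0.067], TCP at [184.866, 517.99, 213.446] pointing down, gripper open.
Joint ranges: [-3.03, 3.03], [-0.79, 2.21], [0.23, 2.52], [-1.04, 4.18], [0, 3.07], [-2.55, 2.55]. Speed limits (rad/s): [2.22, 2.22, 2.57, 3.14, 3.14, 3.14].

INTERFACE

Orientations are given as [roll, pitch, yaw] about the fixed x, y, z axes, in that order (R = Rz(yaw) Ry(pitch) Rx(roll)).
In Python, from cell import manip gives the robot as it stands.
- The arm moves only by the tool jog_arm, never from a script. Its argument "series" is a list of rows, each a list of 7 numbers: the shift along the world's x, y, z as a fraction of full scale, then the turn, a rotation vector about the world's x, y, z as a fraction of full scale, then the closure, from 0 (fully open) to 1 (shut). In form: [[dx, dy, dz, wx, wy, wz, fingers], ...]. A call has 1 to 8 rows; each row is the pose to reach, as a shift and turn from the pose commanded when the call began; what a row does not reach only later rows make up. Full scale, the value 1, is 120 mm for a shift and 90 degrees for a turn. A row lasts 1/12 s, in which the tool goes at most 41.7 mm and 7.16 degrees, less where a joint would pass 70% of its speed; a pose out of reach is approached as far as the arm can. A call with a number of a shift or a turn outside -1 to 1 is refused whole. A call with a gripper value outside its range is refused whole. The fingers move at their own pace and stop on an object; "grip_force" is the grip in N (left out, the last holds). Time passes only in rows, so rows that repeat a pose let the fingers close. It gives the time, the measured TCP pose, the force, the opening and the grip force at its end, in the units of the state.
- manip.read_state(): the state, without advancing time (a new reading comes with each control period).
- manip.camera(name): name is "scene" or "top"; returns a dict with "frame" (480x640x3 uint8, red, green, blue), "vfov" (degrees; the focal length in pixels is half the picture's height over the tangent of half this angle, whatever the lens; pixels are square), "cx", "cy" (the principal point, pixels), "k1" (the pictures are not rectified: a ray, as slopes to the right and down, at radius r is drawn at 1 + k1 r^2 times it, then the intrinsics apply), "R" (3x3) and "t" (3): a world point X has camera coordinates R X + t. Camera axes: x right, y down, z forward; pixel columns grow to the right and rows downward; lengths in mm; the calibration is good to about 2 mm. A picture is of the moment at which its call begins. There is no depth.
- manip.sign_off(): hands the job in; it is judged then, once.
The state is a dict: "clock": time; "joints": joint angles; "qd": joint speeds; "effort": joint torques, N m; "eef_pos": TCP position; "eef_rot": TCP orientation; "wrist_force": force on the tool from outside, world axes, zero at the start; "moment": the same for the moment, N m; "finger_gap": finger opening in mm; "finger_force": force on a finger pad.
Only numpy, scipy, OpenCV 4.12 (cv2) and the standard library are available. Lean on these libraries where they do the work, as an engineer would, in place of code of your own. Each camera call takes 0.05 s, during which the arm holds its last target. There are 200 camera calls.

TASK

One dropper bottle on the sample carousel has tipped outwards and leans over the gate bar of its lane. Stand it upright on the floor of its own lane, and turn the carousel so that this lane's rim tab lines up with the point of the fixed index block. Keep the other containers on the carousel standing, and leave the petri dish and the tape roll where they are.

Things in the scene. Friction and masses are not known exactly. Their poses are not given: they have to be found in the camera images.
- carousel_base: Fixed foot of the sample carousel, 170 mm wide. Origin on the worktop, on the vertical turning axis. On it turns a grey disc of 132 mm radius; its top, the lane floor, is 30 mm above the worktop. Five equal radial lanes, 72 degrees apart, each with a gate at its outer end and a tab on the rim. The hub in the middle has radius 34 mm and rises 46 mm above the lane floor.
- carousel (a joint): Turning angle of the disc in rad, 0 at the start, growing anticlockwise seen from above; it can turn a full turn either way. Light friction (about 0.08 N m); the disc stays where it is left.
- lane_tab (a point): Outer end of the small aluminium tab on the disc's rim, on the centre line of the tipped bottle's lane: 140 mm from the turning axis, 30 mm above the worktop. It turns with the disc.
- lane_mid (a point): Point on the floor of the tipped bottle's lane, 72 mm from the turning axis; turns with the disc. The lane is 42 mm wide between guide strips 15 mm high (radius 43 to 115 mm). Its gate at radius 118 mm: a level bar, 7 mm thick, centre 24 mm above the lane floor, between two 7 mm pins that reach 38 mm above the floor, 23.5 mm either side of the lane's centre line.
- index_point (a point): Tip of the pointer of the fixed index block (about 50 mm long, 34 mm wide, 30 mm high, on the worktop just outside the disc): 140 mm from the turning axis, 30 mm above the worktop. It does not move. At the start it lies 0.65 to 1.1 rad anticlockwise (seen from above) of lane_tab.
- tipped_bottle: Tipped dropper bottle, 96 mm high: round body 34 mm wide, 63 mm high, then a cone cap from 20 mm wide to a narrow tip; about 60 g. Origin: centre of its underside; z axis runs to the tip. At first it points outwards along its lane, 33 degrees above level, body on the gate bar, outer foot edge on the lane floor 75 mm from the axis, tip over the rim. Stands by itself within 15 degrees of upright.
- bottle_left: The same kind of dropper bottle, upright in the next lane clockwise (seen from above). Origin at the centre of its underside, z up.
- bottle_right: The same kind of dropper bottle, upright in the next lane anticlockwise. Origin at the centre of its underside, z up.
- vial: Glass vial with screw cap, 27 mm across and 64 mm high, upright in the second lane anticlockwise. Origin at the centre of its underside, z up.
- petri: Petri dish, 55 mm across and 14 mm high, on the worktop beside the carousel. Origin at the centre of its underside.
- tape: Roll of tape, 64 mm across and 19 mm high, on the worktop beside the carousel. Origin at the centre of its underside.
- peg_top (a point): Top of one of the five upright steel push pegs of the disc, the one 36 degrees anticlockwise of the tipped bottle's lane. The pegs are 12 mm thick, stand midway between the lanes (every 72 degrees), 118 mm from the turning axis, and reach 62 mm above the lane floor. They turn with the disc.
There are look-alikes about, which are no part of the job. What is shaped like the vial but pink is not meant.

How it is judged (in metres and radians):
At the end, for the whole second after the job is handed in: The tipped bottle stands upright (0.1 rad) and still on its own lane's floor, within 33 mm of lane_mid; lane_tab is within 10 mm of the index point, carousel at rest; the other two bottles and the vial stand upright on the carousel; petri dish and tape not shifted over 30 mm (angle between each of tipped_bottle, bottle_left, bottle_right, vial's own z axis and vertical below 0.1 rad and horizontal distance between tipped_bottle and lane_mid below 0.033 m and height (world z) of tipped_bottle between 0.024 and 0.036 m and linear speed of tipped_bottle below 0.02 m/s and horizontal distance between lane_tab and index_point below 0.01 m and velocity of joint carousel between -0.03 and 0.03 rad/s and height (world z) of each of bottle_left, bottle_right, vial above 0.024 m); the robot touches nothing.
It fails at once if another container on the carousel is knocked over (angle between any of bottle_left, bottle_right, vial's own z axis and vertical above 0.6 rad).
It fails at once if the petri dish or the tape roll is shifted by more than 30 mm (distance of any of petri, tape from where it was at the start of the episode above 0.03 m).
It also fails if it takes over 58 s, if anything falls off the work surface, if the arm or the gripper's body presses on something with over 40 N, if the wrist force passes 120 N, or if a joint passes its speed limit or range.

## Working session

There is one attempt and no reset: what is moved stays moved. The work goes in short steps, Python scripts to look and compute and a tool call to move; the robot and the scene stay as the last step left them, time stands still between calls to the robot, and variables do not carry over. Pictures are saved under pics/ and viewed, at most 13 in all, crops included, and the job is handed in when it is done.

Besides the shell and the picture viewer there is one more tool, called as name(argument=value, ...), one argument or row to a line, values as JSON. jog_arm: Moves the arm, as the interface text tells. Its arguments: {"type":"object","properties":{"series":{"type":"array"},"grip_force":{"type":"number"}},"required":["series"]}

```bash
mkdir -p pics; ls
cat > h.py <<'E'
import numpy as np, cv2
from cell import manip
def cam(n):
    c=manip.camera(n); c['f']=240/np.tan(np.radians(c['vfov'])/2); c['R']=np.array(c['R']); c['t']=np.array(c['t']); return c
def ray(c,u,v):
    K=np.array([[c['f'],0,c['cx']],[0,c['f'],c['cy']],[0,0,1]])
    p=cv2.undistortPoints(np.array([[[u,v]]],float),K,np.array([c['k1'],0,0,0,0.]))[0,0]
    return -c['R'].T@c['t'], c['R'].T@np.array([p[0],p[1],1])
def onz(c,u,v,z):
    o,d=ray(c,u,v); return o+d*(z-o[2])/d[2]
def tri(c1,p1,c2,p2):
    o1,d1=ray(c1,*p1); o2,d2=ray(c2,*p2)
    s=np.linalg.lstsq(np.c_[d1,-d2],o2-o1,rcond=None)[0]
    a,b=o1+s[0]*d1,o2+s[1]*d2
    return (a+b)/2, np.linalg.norm(a-b)
def proj(c,X):
    q=c['R']@np.array(X,float)+c['t']; x,y=q[:2]/q[2]; s=1+c['k1']*(x*x+y*y)
    return c['cx']+c['f']*x*s, c['cy']+c['f']*y*s
def save(c,name): cv2.imwrite('pics/'+name+'.png',c['frame'][:,:,::-1])
E
python3 - <<'E'
from h import *
print(manip.finger_overhang)
for n in('scene','top'):
    c=cam(n); save(c,n+'0'); print(n,c['vfov'],c['cx'],c['cy'],c['k1'],-c['R'].T@c['t'],c['R'].round(3).tolist())
print(manip.read_state())
E
```

```text
pics
8.0
scene 49.98781694684246 319.15297845046626 227.40387851704818 -0.11710743799661154 [ -52.07531838 -731.48027123  490.76964951] [[0.745, -0.667, 0.021], [-0.28, -0.341, -0.897], [0.606, 0.662, -0.441]]
top 44.30650287241151 314.33154329577445 234.0638494408717 -0.17058623689367441 [ 330.92132212 -115.50872673 1296.13938686] [[-0.019, -1.0, -0.013], [-0.989, 0.021, -0.145], [0.145, 0.01, -0.989]]
{'clock': 0.1, 'joints': array([ 1.16137367e+00,  3.00397331e-01,  1.52151591e+00,  7.68823126e-06,
        1.32070650e+00, -6.65884124e-02]), 'qd': array([-5.18210715e-04, -9.30438395e-04, -7.04155408e-05,  1.31771919e-03,
       -1.63410479e-03, -4.89124987e-04]), 'effort': array([ 2.24685687e-04, -5.32644081e+01, -3.53287947e+01,  7.09544308e-02,
        2.34668056e-02, -8.53953452e-05]), 'eef_pos': array([184.79071365, 517.78533301, 212.95435944]), 'eef_rot': array([-3.14056834e+00, -7.57720922e-05,  2.79875646e+00]), 'wrist_force': array([-0.2990045 , -0.20007628,  0.63564187]), 'moment': array([-0.02165355,  0.0308941 , -0.06619643]), 'finger_force': 0.0, 'finger_gap': 93.93371356343935}
```

View pics/scene0.png

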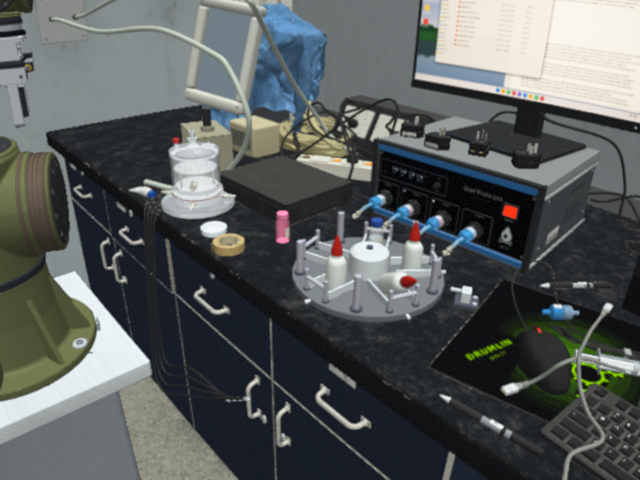

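View pics/top0.png

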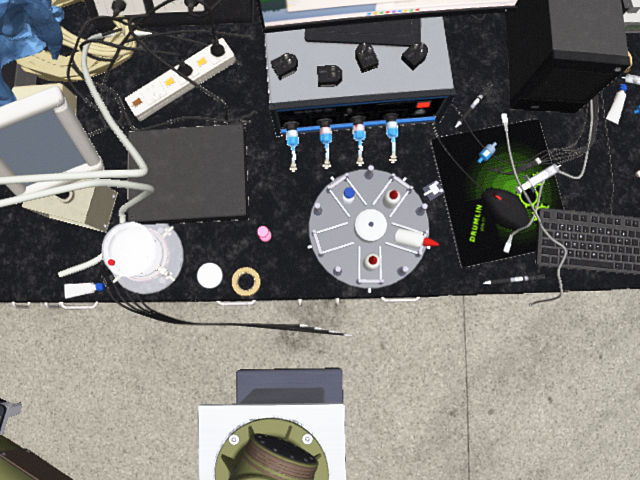

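Run:
```python
import cv2,numpy as np
t=cv2.imread('pics/top0.png')[155:300,295:455]; s=cv2.imread('pics/scene0.png')[200:330,270:490]
a=cv2.resize(t,None,fx=4.1,fy=4.1,interpolation=cv2.INTER_CUBIC); b=cv2.resize(s,None,fx=3.6,fy=3.6,interpolation=cv2.INTER_CUBIC)
cv2.imwrite('pics/ct.png',a); cv2.imwrite('pics/cs.png',b)
```

```text
(no output)
```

View pics/ct.png

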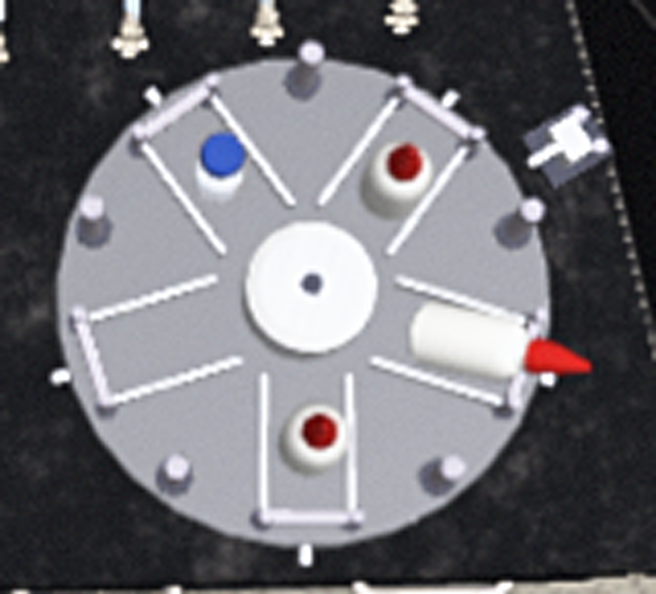

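View pics/cs.png

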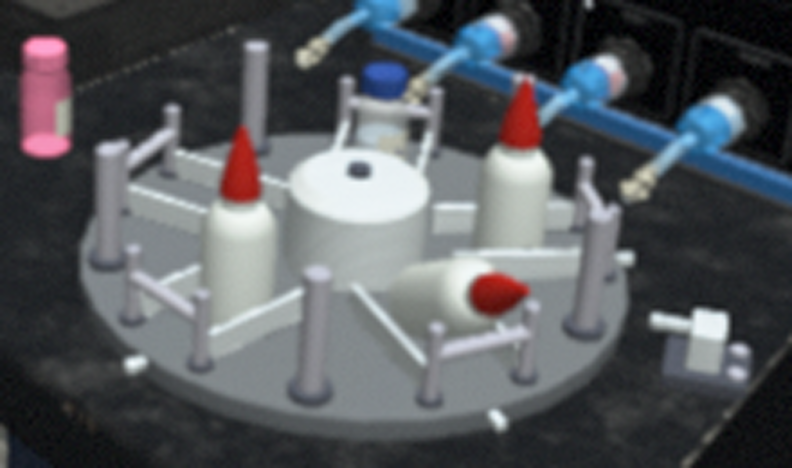

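Run:
```python
from h import *
T=cam('top');S=cam('scene')
ct=lambda u,v:(295+(u+.5)/4.1-.5,155+(v+.5)/4.1-.5); cs=lambda u,v:(270+(u+.5)/3.6-.5,200+(v+.5)/3.6-.5)
tabs=np.array([onz(T,*ct(*p),30)[:2] for p in[(555,380),(51,377),(148,88),(456,91),(306,566)]])
A=np.c_[2*tabs,np.ones(5)];s=np.linalg.lstsq(A,(tabs**2).sum(1),rcond=None)[0]
c=s[:2];print('centre',c,'r',np.sqrt(s[2]+c@c))
ang=np.arctan2(*(tabs-c).T[::-1]);print('ang',np.degrees(ang).round(1), 'mod', (np.degrees(ang)%72).round(1))
ix=onz(T,*ct(531,161),30)[:2];print('idx',ix,np.linalg.norm(ix-c),np.degrees(np.arctan2(*(ix-c)[::-1])))
P={'hubdot':((312,284),(359,170)),'tabT':((555,380),(504,426)),'idx':((531,161),(652,320)),'tip':((590,367),(527,291)),'tipL':((320,425),(242,125)),'tipR':((405,153),(525,78)),'peg36':((532,210),(604,212)),'pegcw':((453,467),(316,273)),'barmid':((524,362),(486,340)),'vialtop':((222,153),(386,72))}
for k,(a,b) in P.items():
    X,e=tri(T,ct(*a),S,cs(*b)); d=X[:2]-c; print(k,X.round(1),'err',round(e,1),'r',np.linalg.norm(d).round(1),'ang',np.degrees(np.arctan2(d[1],d[0])).round(1))
for n,p in(('petri',(209,275)),('tape',(246,282))): print(n,onz(T,*p,15))
```

```text
centre [ 528.79286456 -221.33545246] r 140.8432339921761
ang [-109.4  106.2   34.4  -37.8  178.7] mod [34.6 34.2 34.4 34.2 34.7]
idx [ 600.98918396 -346.50420365] 144.4974906695986 -60.02400078182415
hubdot [ 529.1 -222.3   78.5] err 1.3 r 1.0 ang -73.1
tabT [ 483.1 -354.7   26.2] err 1.0 r 141.0 ang -108.9
idx [ 601.9 -347.3   25.8] err 0.0 r 145.6 ang -59.9
tip [ 480.7 -359.4   96.8] err 0.6 r 146.2 ang -109.2
tipL [ 452.1 -220.1  126.3] err 2.2 r 76.7 ang 179.0
tipR [ 587.1 -267.7  125.5] err 3.7 r 74.5 ang -38.5
peg36 [ 563.3 -335.6   92.5] err 3.3 r 119.4 ang -73.2
pegcw [ 432.3 -288.6   91.3] err 0.1 r 117.6 ang -145.1
barmid [ 490.  -334.    56.2] err 2.9 r 119.1 ang -109.0
vialtop [ 595.2 -177.6   93.3] err 1.5 r 79.5 ang 33.3
petri [433.13604869 129.98208092  15.        ]
tape [416.44714711  48.31649709  15.        ]
```

The tipped bottle is the lying white one at top pixel (410,238). The look-alikes are the upright bottles at (372,262) and (393,198), and the pink vial at (264,233) is not wanted. The crop shows it lying over its gate, with the index pointer at about (424,194). Its axis fits the description: the triangulated tip is at r 146, z 97, and the lane is at -109.3°. The index is at -60°.

jog_arm(
  series=[
    [0.33, -1, 0, 0, 0, -0.143, 0.36],
    [0.33, -1, 0, 0, 0, -0.143, 0.36],
    [0.33, -1, 0, 0, 0, -0.143, 0.36],
    [0.33, -1, 0, 0, 0, -0.143, 0.36],
  ],
  grip_force=10,
)

```text
clock: 0.53
eef_pos: [225.5, 393.7, 213.3]
eef_rot: [-3.141, 0.001, 2.571]
wrist_force: [-0.7, 0.7, -0.6]
finger_gap: 70.6
finger_force: 0.0
```

jog_arm(
  series=[
    [0.33, -1, 0, 0, 0, -0.143, 0.36],
    [0.33, -1, 0, 0, 0, -0.143, 0.36],
    [0.33, -1, 0, 0, 0, -0.143, 0.36],
    [0.33, -1, 0, 0, 0, -0.143, 0.36],
  ],
)

```text
clock: 0.87
eef_pos: [265.3, 273.8, 213.5]
eef_rot: [-3.142, 0.001, 2.345]
wrist_force: [-0.6, 0.1, 0.3]
finger_gap: 60.4
finger_force: 0.0
```

jog_arm(
  series=[
    [0.4, -1, 0, 0, 0, -0.143, 0.36],
    [0.4, -1, 0, 0, 0, -0.143, 0.36],
    [0.4, -1, 0, 0, 0, -0.143, 0.36],
    [0.4, -1, 0, 0, 0, -0.143, 0.36],
  ],
)

```text
clock: 1.2
eef_pos: [313.7, 153.8, 213.6]
eef_rot: [3.141, 0.001, 2.12]
wrist_force: [-0.6, 1.1, -0.7]
finger_gap: 60.4
finger_force: 0.0
```

jog_arm(
  series=[
    [0.4, -1, 0, 0, 0, -0.143, 0.36],
    [0.4, -1, 0, 0, 0, -0.143, 0.36],
    [0.4, -1, 0, 0, 0, -0.143, 0.36],
    [0.4, -1, 0, 0, 0, -0.143, 0.36],
  ],
)

```text
clock: 1.53
eef_pos: [361.6, 33.7, 213.6]
eef_rot: [3.141, 0.001, 1.895]
wrist_force: [0.5, 0.3, -0.1]
finger_gap: 60.3
finger_force: 0.0
```

jog_arm(
  series=[
    [0.4, -1, 0, 0, 0, -0.143, 0.36],
    [0.4, -1, 0, 0, 0, -0.143, 0.36],
    [0.4, -1, 0, 0, 0, -0.143, 0.36],
    [0.4, -1, 0, 0, 0, -0.143, 0.36],
  ],
)

```text
clock: 1.87
eef_pos: [409.6, -86.0, 213.3]
eef_rot: [3.142, 0.001, 1.673]
wrist_force: [0.3, 1.0, 0.3]
finger_gap: 60.1
finger_force: 0.0
```

jog_arm(
  series=[
    [0.3, -1, 0, 0, 0, -0.143, 0.36],
    [0.3, -1, 0, 0, 0, -0.143, 0.36],
    [0.3, -1, 0, 0, 0, -0.143, 0.36],
    [0.3, -1, 0, 0, 0, -0.143, 0.36],
  ],
)

```text
clock: 2.2
eef_pos: [445.3, -206.2, 212.7]
eef_rot: [-3.141, 0.0, 1.448]
wrist_force: [-0.3, 0.2, -0.6]
finger_gap: 59.7
finger_force: 0.0
```

jog_arm(
  series=[
    [0.2, -1, 0, 0, 0, -0.143, 0.36],
    [0.2, -1, 0, 0, 0, -0.143, 0.36],
    [0.2, -1, 0, 0, 0, -0.143, 0.36],
    [0.2, -1, 0, 0, 0, -0.143, 0.36],
  ],
)

```text
clock: 2.53
eef_pos: [468.7, -326.0, 212.2]
eef_rot: [-3.141, 0.0, 1.224]
wrist_force: [-0.9, 1.0, -0.8]
finger_gap: 60.0
finger_force: 0.0
```

```bash
cat >> h.py <<'E'
from scipy.spatial.transform import Rotation as Ro
C=np.array([528.8,-221.3])
def pose(lane,tilt,r,z,back=0,ahead=11):
    """TCP pose: grasp point at radius r, height z in lane (deg); tool tilted (deg) pointing inward; y tangential"""
    th=np.radians(lane);u=np.array([np.cos(th),np.sin(th),0]);a=np.radians(tilt)
    zt=-u*np.sin(a)-np.array([0,0,1])*np.cos(a); y=np.array([-u[1],u[0],0]); x=np.cross(y,zt)
    R=np.c_[x,y,zt]; p=np.r_[C,0]+u*r+[0,0,z]+zt*(ahead-back)
    return p,R
def row(p,R,p0=None,rot0=None):
    s=manip.read_state(); p0=s['eef_pos'] if p0 is None else p0; rot0=s['eef_rot'] if rot0 is None else rot0
    R0=Ro.from_euler('xyz',rot0); w=(Ro.from_matrix(R)*R0.inv()).as_rotvec()
    return np.r_[(p-p0)/120,w/(np.pi/2)].round(3)
E
python3 - <<'E'
from h import *
s=manip.read_state();print(s['eef_pos'],s['eef_rot'],s['joints'].round(2))
p,R=pose(-109.3,30,102.6,68.3,110);print(p,row(p,R))
p,R=pose(-109.3,30,102.6,68.3,0);print(p,Ro.from_matrix(R).as_euler('xyz'))
E
```

```text
[ 468.65827447 -325.96138045  212.18346975] [-3.14064638e+00  2.12694159e-04  1.22401215e+00] [-0.67  0.35  1.46 -0.    1.33 -0.32]
[ 478.52876087 -364.85212474  154.03651497] [ 0.082 -0.324 -0.485  0.314 -0.112  0.006]
[ 496.70705247 -312.9430724    58.77372056] [ 3.14159265 -0.52359878  1.23394778]
```

jog_arm(
  series=[
    [0.08, -0.32, 0, 0.314, -0.112, 0.006, 0.36],
    [0.08, -0.32, 0, 0.314, -0.112, 0.006, 0.36],
    [0.08, -0.32, -0.2, 0.314, -0.112, 0.006, 0.36],
    [0.08, -0.32, -0.48, 0.314, -0.112, 0.006, 0.36],
    [0.08, -0.32, -0.48, 0.314, -0.112, 0.006, 0.36],
    [0.08, -0.32, -0.48, 0.314, -0.112, 0.006, 0.36],
    [0.08, -0.32, -0.48, 0.314, -0.112, 0.006, 0.36],
  ],
)

```text
clock: 3.12
eef_pos: [478.5, -360.1, 157.2]
eef_rot: [3.139, -0.52, 1.238]
wrist_force: [0.9, -0.8, 0.0]
finger_gap: 59.9
finger_force: 0.0
```

Run:
```python
from h import *
s=manip.read_state();print(s['eef_pos'],s['eef_rot'],s['joints'].round(2))
print(row(*pose(-109.3,30,102.6,68.3,40)),row(*pose(-109.3,30,102.6,68.3,0)))
c=cam('scene');cv2.imwrite('pics/s1.png',cv2.resize(c['frame'][150:350,260:500,::-1],None,fx=3,fy=3))
```

```text
[ 478.47329067 -360.0860875   157.21073351] [ 3.13889178 -0.52016238  1.23820812] [-0.89  0.6   1.3   0.44  1.53 -0.64]
[ 0.097  0.236 -0.532  0.003  0.001 -0.002] [ 0.152  0.393 -0.82   0.003  0.001 -0.002]
```

View pics/s1.png

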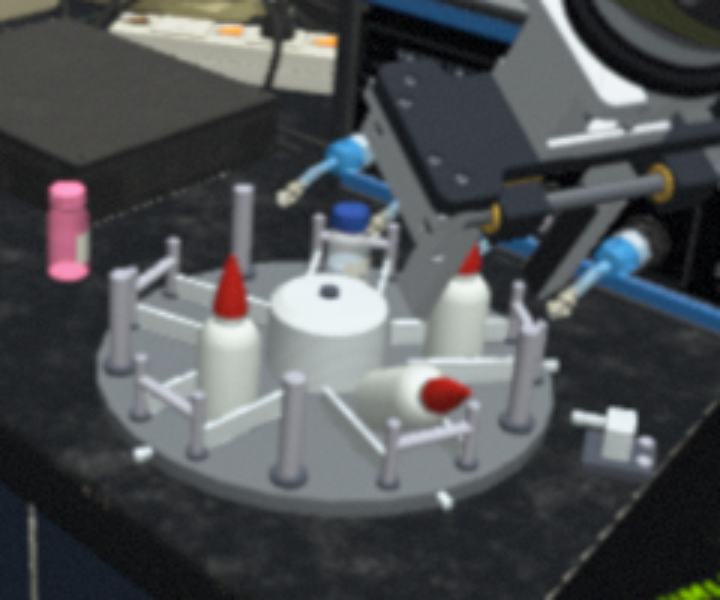

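Run:
```python
from h import *
c=cam('scene');s=manip.read_state()
R=Ro.from_euler('xyz',s['eef_rot']).as_matrix()
for k in([0,0,8],[0,36,8],[0,-36,8],[0,36,-60],[0,-36,-60]):
    u,v=proj(c,s['eef_pos']+R@np.array(k)); print(k,round((u-260)*3),round((v-150)*3), (s['eef_pos']+R@np.array(k)).round())
```

```text
[0, 0, 8] 474 290 [ 480. -356.  152.]
[0, 36, 8] 537 277 [ 514. -368.  152.]
[0, -36, 8] 407 303 [ 446. -344.  151.]
[0, 36, -60] 597 192 [ 503. -400.  211.]
[0, -36, -60] 459 217 [ 435. -376.  210.]
```

The picture shows the fingers, at about (420,295) and (540,275) in the crop, straddling the lane where expected. I'll descend along the tool axis.

jog_arm(
  series=[
    [0.05, 0.12, -0.26, 0.003, 0.001, -0.002, 0.36],
    [0.1, 0.236, -0.532, 0.003, 0.001, -0.002, 0.36],
    [0.125, 0.315, -0.68, 0.003, 0.001, -0.002, 0.36],
    [0.152, 0.393, -0.82, 0.003, 0.001, -0.002, 0.36],
    [0.152, 0.393, -0.82, 0.003, 0.001, -0.002, 0.36],
    [0.152, 0.393, -0.82, 0.003, 0.001, -0.002, 0.36],
  ],
)

```text
clock: 3.72
eef_pos: [496.8, -312.9, 59.2]
eef_rot: [3.141, -0.526, 1.235]
wrist_force: [-0.0, -0.4, 0.6]
finger_gap: 60.6
finger_force: 0.0
```

Run:
```python
from h import *
s=manip.read_state();print(s['eef_pos'],s['eef_rot'],s['wrist_force'])
print(row(*pose(-109.3,30,102.6,68.3,0)))
c=cam('scene');cv2.imwrite('pics/s2.png',cv2.resize(c['frame'][200:340,290:460,::-1],None,fx=4,fy=4))
```

```text
[ 496.77227777 -312.85410062   59.16496183] [ 3.14142613 -0.52581227  1.23474914] [-0.04130054 -0.38085681  0.57758354]
[-0.001 -0.001 -0.003 -0.001  0.001 -0.   ]
```

View pics/s2.png

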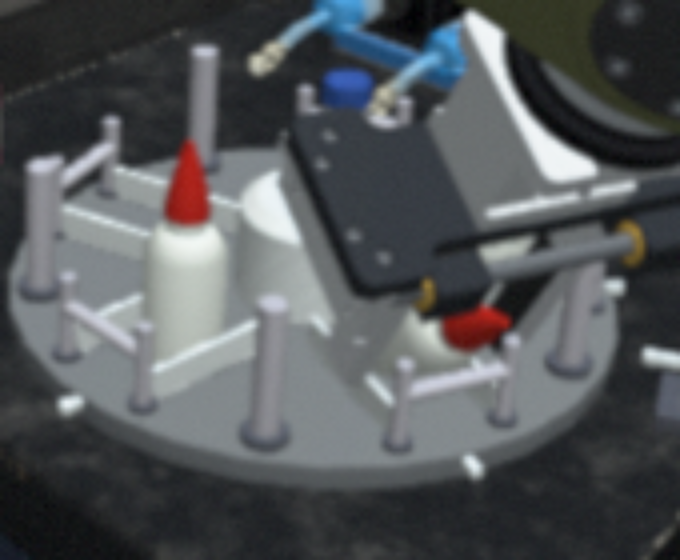

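Fingers straddle the body at crop (370,340) and (540,290), cap between them at (475,325). Close.

jog_arm(
  series=[
    [0, 0, 0, 0, 0, 0, 0.75],
    [0, 0, 0, 0, 0, 0, 0.75],
    [0, 0, 0, 0, 0, 0, 0.75],
    [0, 0, 0, 0, 0, 0, 0.75],
    [0, 0, 0, 0, 0, 0, 0.75],
    [0, 0, 0, 0, 0, 0, 0.75],
  ],
  grip_force=15,
)

```text
clock: 4.27
eef_pos: [495.9, -313.5, 57.7]
eef_rot: [-3.14, -0.527, 1.232]
wrist_force: [-0.4, -1.1, 1.8]
finger_gap: 33.7
finger_force: 15.0
```

Run:
```python
from h import *
s=manip.read_state();print(s['eef_pos'],s['eef_rot'],s['wrist_force'],s['finger_gap'],s['finger_force'])
# lift 30 first, then upright: rotate about tangential so that bottle upright, bottle base at r=72, z=34
g0=np.array([102.6,68.3])
for tilt,r,z in((30,100,100),(0,92,112),(-27,75,105),(-27,72,79),(-27,72,75)):
    print(tilt,row(*pose(-109.3,tilt,r,z)))
```

```text
[ 495.93179503 -313.46861505   57.67389616] [-3.14025274 -0.52746956  1.23157708] [-0.41799045 -1.14977726  1.8491461 ] 33.69296228200438 15.000119358301163
30 [ 0.014  0.025  0.273 -0.003  0.     0.001]
0 [ 0.021  0.044  0.361 -0.317  0.111  0.001]
-27 [ 0.054  0.139  0.313 -0.6    0.21   0.001]
-27 [ 0.062  0.163  0.096 -0.6    0.21   0.001]
-27 [ 0.062  0.163  0.063 -0.6    0.21   0.001]
```

jog_arm(
  series=[
    [0.014, 0.025, 0.15, 0, 0, 0, 0.75],
    [0.014, 0.025, 0.273, 0, 0, 0, 0.75],
    [0.016, 0.03, 0.3, -0.08, 0.028, 0, 0.75],
    [0.018, 0.035, 0.33, -0.16, 0.056, 0, 0.75],
    [0.02, 0.04, 0.35, -0.24, 0.084, 0, 0.75],
    [0.021, 0.044, 0.36, -0.317, 0.111, 0, 0.75],
    [0.021, 0.044, 0.36, -0.317, 0.111, 0, 0.75],
  ],
)

```text
clock: 4.85
eef_pos: [499.7, -306.9, 102.8]
eef_rot: [3.139, 0.008, 1.235]
wrist_force: [1.5, 0.2, -0.7]
finger_gap: 33.7
finger_force: 15.0
```

Run:
```python
from h import *
s=manip.read_state();print(s['eef_pos'],s['eef_rot'],s['wrist_force'],s['finger_gap'],s['joints'].round(2))
for tilt,r,z in((-14,82,108),(-27,75,105),(-27,72,79),(-27,72,75)):
    print(tilt,row(*pose(-109.3,tilt,r,z)))
c=cam('scene');cv2.imwrite('pics/s3.png',cv2.resize(c['frame'][180:340,270:480,::-1],None,fx=3.5,fy=3.5))
```

```text
[ 499.73065269 -306.86807078  102.76349742] [3.13852967 0.0079293  1.23454039] [ 1.48353777  0.22025758 -0.73334556] 33.690775824122376 [-0.61  0.49  1.53 -0.01  1.12 -0.27]
-14 [ 0.009  0.047 -0.045 -0.141  0.052 -0.001]
-27 [ 0.022  0.084 -0.063 -0.278  0.099 -0.001]
-27 [ 0.03   0.108 -0.28  -0.278  0.099 -0.001]
-27 [ 0.03   0.108 -0.313 -0.278  0.099 -0.001]
```

View pics/s3.png

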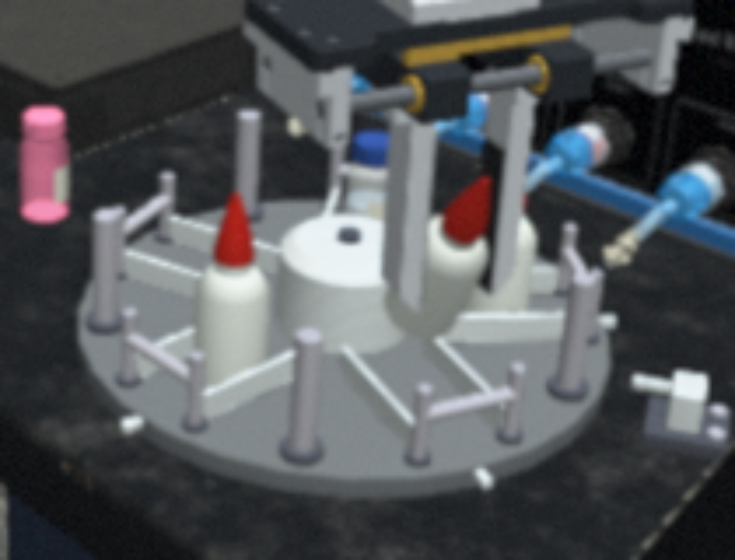

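The bottle is held, with its body at crop (435,285), and leans out by about 27° as planned. I'll finish the turn and lower it to just above the floor.

jog_arm(
  series=[
    [0.005, 0.023, -0.02, -0.07, 0.025, 0, 0.75],
    [0.009, 0.047, -0.045, -0.141, 0.05, 0, 0.75],
    [0.016, 0.065, -0.055, -0.21, 0.075, 0, 0.75],
    [0.022, 0.084, -0.063, -0.278, 0.099, 0, 0.75],
    [0.026, 0.1, -0.15, -0.278, 0.099, 0, 0.75],
    [0.03, 0.108, -0.23, -0.278, 0.099, 0, 0.75],
    [0.03, 0.108, -0.26, -0.278, 0.099, 0, 0.75],
    [0.03, 0.108, -0.26, -0.278, 0.099, 0, 0.75],
  ],
)

```text
clock: 5.57
eef_pos: [501.1, -295.7, 68.3]
eef_rot: [-3.137, 0.461, 1.231]
wrist_force: [0.4, 0.8, -1.2]
finger_gap: 33.6
finger_force: 15.0
```

Run:
```python
from h import *
s=manip.read_state();print(s['eef_pos'],s['eef_rot'],s['wrist_force'],s['finger_gap'],s['joints'].round(2))
for tilt,r,z in((-27,72,79),(-27,72,74)):
    print(tilt,row(*pose(-109.3,tilt,r,z)))
c=cam('scene');t=cam('top')
a=cv2.resize(c['frame'][200:330,310:460,::-1],None,fx=4,fy=4)[:, :600]
save(t,'t4');save(c,'s4');cv2.imwrite('pics/s4c.png',a)
```

```text
[ 501.13672713 -295.68853987   68.2569597 ] [-3.1370885   0.4609622   1.23137834] [ 0.39666479  0.80856387 -1.15406036] 33.60992719659971 [-0.39  0.55  1.61 -0.54  1.04  0.24]
-27 [ 0.018  0.014  0.008 -0.007 -0.     0.003]
-27 [ 0.018  0.014 -0.034 -0.007 -0.     0.003]
```

View pics/s4c.png

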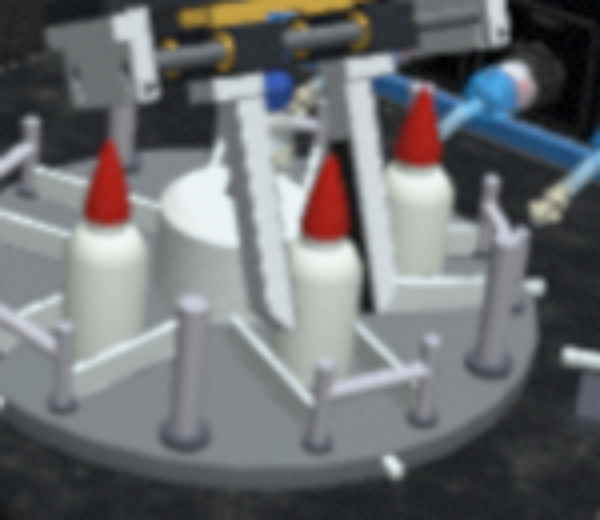

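Bottle is nearly upright at crop (325,290), above its lane and inside the gate. Lower gently, watching the force.

jog_arm(
  series=[
    [0.009, 0.007, -0.01, 0, 0, 0, 0.75],
    [0.018, 0.014, -0.02, 0, 0, 0, 0.75],
    [0.018, 0.014, -0.026, 0, 0, 0, 0.75],
    [0.018, 0.014, -0.03, 0, 0, 0, 0.75],
    [0.018, 0.014, -0.03, 0, 0, 0, 0.75],
  ],
)

```text
clock: 6.08
eef_pos: [504.2, -293.3, 65.8]
eef_rot: [-3.139, 0.463, 1.232]
wrist_force: [-0.3, -0.4, -0.4]
finger_gap: 33.8
finger_force: 15.0
```

Run:
```python
from h import *
s=manip.read_state();print(s['eef_pos'],s['eef_rot'],s['wrist_force'],s['moment'],s['finger_gap'])
print(row(*pose(-109.3,-27,72,74)))
c=cam('scene');t=cam('top')
f=cv2.cvtColor(c['frame'],cv2.COLOR_RGB2HSV); m=cv2.inRange(f,(0,150,60),(8,255,255))|cv2.inRange(f,(172,150,60),(180,255,255)); m[:,:320]=0;m[:200]=0;m[330:]=0
n,l,st,ce=cv2.connectedComponentsWithStats(m)
for i in range(1,n):
    if st[i,4]>30:
        x,y,w,h,a=st[i]; tip=(np.where(l[y]==i)[0].mean(),y); base=(np.where(l[y+h-3]==i)[0].mean(),y+h-3)
        o,d=ray(c,*tip); print(tip,base,onz(c,*tip,126).round(1))
for k in range(0,40,1):pass
u=np.array([np.cos(np.radians(-109.3)),np.sin(np.radians(-109.3))]);p=np.r_[C+72*u,126];q=np.r_[C+72*u,98]
print('expected tip',p,proj(c,p),proj(c,q))
```

```text
[ 504.19904955 -293.31232927   65.84195504] [-3.13937819  0.46342354  1.23240388] [-0.26010086 -0.42141162 -0.40275305] [ 0.18713573 -0.02027458 -0.03159125] 33.82210295854948
[-0.007 -0.005 -0.014 -0.005  0.     0.002]
(np.float64(507.0), np.int32(205)) (np.float64(511.0), np.int32(216)) [ 776.4 -333.4  126. ]
(np.float64(415.5), np.int32(223)) (np.float64(414.0), np.int32(238)) [ 583.  -273.3  126. ]
(np.float64(336.0), np.int32(235)) (np.float64(336.5), np.int32(253)) [ 451.  -220.9  126. ]
(np.float64(392.5), np.int32(239)) (np.float64(391.5), np.int32(257)) [ 509.3 -286.7  126. ]
expected tip [ 505.00296372 -289.25366851  126.        ] (np.float64(391.93038935604824), np.float64(240.42043148549607)) (np.float64(390.4191420242478), np.float64(256.2690534857942))
```

jog_arm(
  series=[
    [0, 0, -0.008, 0, 0, 0, 0.75],
    [0, 0, -0.016, 0, 0, 0, 0.75],
    [0, 0, -0.02, 0, 0, 0, 0.75],
    [0, 0, -0.02, 0, 0, 0, 0.75],
  ],
  grip_force=6,
)

```text
clock: 6.52
eef_pos: [504.5, -293.5, 64.1]
eef_rot: [-3.141, 0.464, 1.232]
wrist_force: [-0.5, 0.2, 5.2]
finger_gap: 33.8
finger_force: 6.0
```

Floor contact (5 N). Release slowly.

jog_arm(
  series=[
    [0, 0, 0.004, 0, 0, 0, 0.6],
    [0, 0, 0.006, 0, 0, 0, 0.55],
    [0, 0, 0.006, 0, 0, 0, 0.45],
    [0, 0, 0.006, 0, 0, 0, 0.36],
    [0, 0, 0.006, 0, 0, 0, 0.36],
    [0, 0, 0.006, 0, 0, 0, 0.36],
  ],
  grip_force=6,
)

```text
clock: 7.02
eef_pos: [504.1, -293.3, 64.1]
eef_rot: [-3.139, 0.464, 1.232]
wrist_force: [0.8, -0.0, 0.2]
finger_gap: 60.0
finger_force: 0.0
```

```bash
cat > tips.py <<'E'
from h import *
def tips(c):
    f=cv2.cvtColor(c['frame'],cv2.COLOR_RGB2HSV); m=cv2.inRange(f,(0,150,60),(8,255,255))|cv2.inRange(f,(172,150,60),(180,255,255)); m[:,:320]=0;m[:200]=0;m[330:]=0;m[:,500:]=0
    n,l,st,ce=cv2.connectedComponentsWithStats(m)
    for i in range(1,n):
        if st[i,4]>30:
            x,y,w,h,a=st[i]; P=onz(c,np.where(l[y]==i)[0].mean(),y,126); B=onz(c,np.where(l[y+h-3]==i)[0].mean(),y+h-3,98)
            d=P[:2]-C; print('tip',P.round(1),'r',np.linalg.norm(d).round(1),np.degrees(np.arctan2(d[1],d[0])).round(1),'low',B.round(1))
E
python3 - <<'E'
from tips import *
s=manip.read_state();print(s['eef_pos'],s['eef_rot'],s['finger_gap'],s['wrist_force'])
tips(cam('scene'))
p,R=pose(-109.3,-27,72,74,75);print(row(p,R),p)
E
```

```text
[ 504.13628314 -293.33752495   64.09029919] [-3.13923502  0.46355208  1.23240881] 59.982224746116025 [ 0.81201763 -0.00577123  0.20555567]
tip [ 583.  -273.3  126. ] r 75.1 -43.8 low [ 586.  -275.6   98. ]
tip [ 449.2 -223.9  126. ] r 79.6 -178.1 low [ 447.3 -227.4   98. ]
tip [ 506.8 -288.9  126. ] r 71.1 -108.1 low [ 500.9 -293.    98. ]
[ 0.087  0.262  0.558 -0.005  0.     0.002] [ 514.60618896 -261.83116191  131.02441755]
```

Standing. Go straight up, then level the tool.

jog_arm(
  series=[
    [0, 0, 0.15, 0, 0, 0, 0.36],
    [0, 0, 0.4, 0, 0, 0, 0.36],
    [0, 0, 0.7, 0, 0, 0, 0.36],
    [0, 0, 0.95, 0, 0, 0, 0.36],
    [0, 0, 0.95, 0, 0, 0, 0.36],
    [0, 0, 0.95, 0, 0, 0, 0.36],
  ],
)

```text
clock: 7.57
eef_pos: [504.7, -293.5, 179.6]
eef_rot: [3.14, 0.464, 1.231]
wrist_force: [0.5, -0.8, -0.5]
finger_gap: 60.1
finger_force: 0.0
```

Run:
```python
from tips import *
s=manip.read_state();print(s['eef_pos'],s['joints'].round(2))
c=cam('scene');t=cam('top');tips(c)
cv2.imwrite('pics/s5.png',np.hstack([cv2.resize(c['frame'][200:330,290:460,::-1],(400,306)),cv2.resize(t['frame'][160:300,300:460,::-1],(400,350))[:306]]))
for z,b in((190,0),(80,0)):print(row(*pose(-145.3,0,118,z)))
```

```text
[ 504.65139986 -293.53346713  179.61536679] [-0.39  0.41  1.52 -0.49  1.23  0.13]
tip [ 583.  -273.3  126. ] r 75.1 -43.8 low [ 583.4 -273.5   98. ]
tip [ 449.2 -223.9  126. ] r 79.6 -178.1 low [ 447.3 -227.4   98. ]
tip [ 506.8 -288.9  126. ] r 71.1 -108.1 low [ 500.9 -293.    98. ]
[-0.6    0.039  0.016  0.237 -0.184 -0.392]
[-0.6    0.039 -0.9    0.237 -0.184 -0.392]
```

View pics/s5.png

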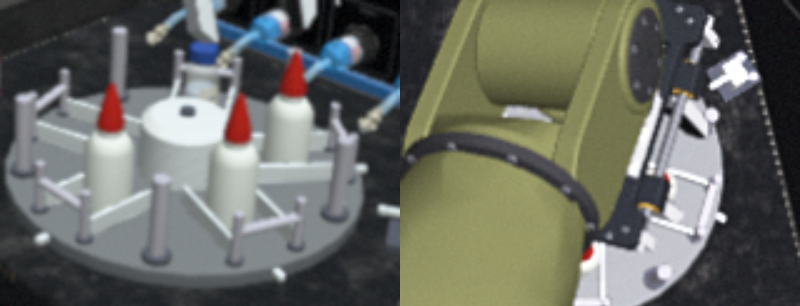

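The bottle stands at left crop (235,175) and its neighbours are upright. Next I'll grip the peg at -145° and turn the disc with it.

jog_arm(
  series=[
    [-0.15, 0.01, 0.05, 0.05, -0.04, -0.08, 0.575],
    [-0.3, 0.02, 0.05, 0.09, -0.07, -0.15, 0.575],
    [-0.45, 0.03, 0.05, 0.13, -0.1, -0.22, 0.575],
    [-0.6, 0.039, 0.05, 0.18, -0.14, -0.3, 0.575],
    [-0.6, 0.039, 0.03, 0.237, -0.184, -0.392, 0.575],
    [-0.6, 0.039, 0.016, 0.237, -0.184, -0.392, 0.575],
    [-0.6, 0.039, 0.016, 0.237, -0.184, -0.392, 0.575],
    [-0.6, 0.039, 0.016, 0.237, -0.184, -0.392, 0.575],
  ],
)

```text
clock: 8.33
eef_pos: [431.3, -289.1, 178.9]
eef_rot: [-3.141, 0.001, 0.604]
wrist_force: [0.1, 0.5, -0.5]
finger_gap: 39.8
finger_force: 0.0
```

Run:
```python
from h import *
s=manip.read_state();print(s['eef_pos'],s['eef_rot'],s['joints'].round(2),s['finger_gap'])
print(row(*pose(-145.2,0,118,82)))
```

```text
[ 431.31976321 -289.12226228  178.92274838] [-3.14125459e+00  1.36842573e-03  6.03592367e-01] [-0.66  0.26  1.65 -0.    1.23  0.31] 39.765993135010575
[ 0.005  0.004 -0.899  0.    -0.001  0.002]
```

jog_arm(
  series=[
    [0.005, 0.004, -0.3, 0, 0, 0, 0.575],
    [0.005, 0.004, -0.6, 0, 0, 0, 0.575],
    [0.005, 0.004, -0.8, 0, 0, 0, 0.575],
    [0.005, 0.004, -0.9, 0, 0, 0, 0.575],
    [0.005, 0.004, -0.9, 0, 0, 0, 0.575],
    [0.005, 0.004, -0.9, 0, 0, 0, 0.575],
  ],
)

```text
clock: 8.83
eef_pos: [432.9, -287.6, 71.6]
eef_rot: [3.141, 0.002, 0.608]
wrist_force: [0.4, -0.2, 0.2]
finger_gap: 40.0
finger_force: 0.0
```

jog_arm(
  series=[
    [0, 0, 0, 0, 0, 0, 0.92],
    [0, 0, 0, 0, 0, 0, 0.92],
    [0, 0, 0, 0, 0, 0, 0.92],
    [0, 0, 0, 0, 0, 0, 0.92],
    [0, 0, 0, 0, 0, 0, 0.92],
    [0, 0, 0, 0, 0, 0, 0.92],
  ],
  grip_force=8,
)

```text
clock: 9.33
eef_pos: [433.0, -288.4, 72.6]
eef_rot: [3.139, -0.0, 0.604]
wrist_force: [-0.1, 1.0, 4.8]
finger_gap: 11.7
finger_force: 8.0
```

Run:
```python
from h import *
s=manip.read_state();print(s['eef_pos'],s['wrist_force'],s['finger_gap'])
d=s['eef_pos'][:2]-C;r=np.linalg.norm(d);a0=np.degrees(np.arctan2(d[1],d[0]));print(r,a0)
for k in range(3,51,3):
    a=np.radians(a0+k); q=C+118*np.array([np.cos(a),np.sin(a)])-s['eef_pos'][:2]
    a00=np.radians(a0); q=118*np.array([np.cos(a)-np.cos(a00),np.sin(a)-np.sin(a00)])
    print(k,(q/120).round(3),round(k/90,3))
```

```text
[ 432.96705542 -288.38349152   72.61957085] [-0.10510415  0.98009142  4.82176772] 11.728335523507962
116.97926355277684 -145.00780713399269
3 [ 0.031 -0.041] 0.033
6 [ 0.063 -0.081] 0.067
9 [ 0.098 -0.119] 0.1
12 [ 0.135 -0.155] 0.133
15 [ 0.173 -0.189] 0.167
18 [ 0.214 -0.221] 0.2
21 [ 0.256 -0.251] 0.233
24 [ 0.299 -0.279] 0.267
27 [ 0.344 -0.304] 0.3
30 [ 0.39  -0.327] 0.333
33 [ 0.437 -0.348] 0.367
36 [ 0.485 -0.366] 0.4
39 [ 0.534 -0.381] 0.433
42 [ 0.584 -0.394] 0.467
45 [ 0.635 -0.404] 0.5
48 [ 0.686 -0.412] 0.533
```

Peg is gripped. Turn by 24° first, then another 24°.

jog_arm(
  series=[
    [0.031, -0.041, 0, 0, 0, 0.033, 0.92],
    [0.063, -0.081, 0, 0, 0, 0.067, 0.92],
    [0.098, -0.119, 0, 0, 0, 0.1, 0.92],
    [0.135, -0.155, 0, 0, 0, 0.133, 0.92],
    [0.173, -0.189, 0, 0, 0, 0.167, 0.92],
    [0.214, -0.221, 0, 0, 0, 0.2, 0.92],
    [0.256, -0.251, 0, 0, 0, 0.233, 0.92],
    [0.256, -0.251, 0, 0, 0, 0.233, 0.92],
  ],
)

```text
clock: 10.0
eef_pos: [464.1, -319.2, 72.6]
eef_rot: [3.139, 0.0, 0.973]
wrist_force: [-2.1, -3.6, 7.3]
finger_gap: 11.6
finger_force: 8.0
```

Run:
```python
from tips import *
s=manip.read_state();print(s['eef_pos'],s['eef_rot'],s['wrist_force'],s['finger_gap'],s['joints'].round(2));tips(cam('scene'))
d=s['eef_pos'][:2]-C;a0=np.degrees(np.arctan2(d[1],d[0]));print(a0)
for k in (3,6,9,12,15,18,21,24,26.5,28.5):
    a,a00=np.radians([a0+k,a0]); q=118*np.array([np.cos(a)-np.cos(a00),np.sin(a)-np.sin(a00)])
    print(k,(q/120).round(3),round(k/90,3))
```

```text
[ 464.13121286 -319.22869838   72.59594921] [3.13860081e+00 4.30181931e-04 9.72635511e-01] [-2.08789735 -3.62224026  7.25220719] 11.580472486987711 [-0.67  0.48  1.62 -0.    1.04 -0.07]
tip [ 454.3 -254.   126. ] r 81.4 -156.3 low [ 451.9 -256.1   98. ]
tip [ 515.3 -308.8  126. ] r 88.5 -98.8 low [ 532.2 -298.3   98. ]
-123.43941778756314
3 [ 0.044 -0.027] 0.033
6 [ 0.089 -0.052] 0.067
9 [ 0.135 -0.075] 0.1
12 [ 0.182 -0.095] 0.133
15 [ 0.231 -0.112] 0.167
18 [ 0.28  -0.127] 0.2
21 [ 0.33 -0.14] 0.233
24 [ 0.381 -0.149] 0.267
26.5 [ 0.423 -0.156] 0.294
28.5 [ 0.457 -0.159] 0.317
```

jog_arm(
  series=[
    [0.044, -0.027, 0, 0, 0, 0.033, 0.92],
    [0.089, -0.052, 0, 0, 0, 0.067, 0.92],
    [0.135, -0.075, 0, 0, 0, 0.1, 0.92],
    [0.182, -0.095, 0, 0, 0, 0.133, 0.92],
    [0.231, -0.112, 0, 0, 0, 0.167, 0.92],
    [0.28, -0.127, 0, 0, 0, 0.2, 0.92],
    [0.33, -0.14, 0, 0, 0, 0.233, 0.92],
    [0.33, -0.14, 0, 0, 0, 0.233, 0.92],
  ],
)

```text
clock: 10.72
eef_pos: [503.6, -336.2, 72.5]
eef_rot: [3.139, 0.002, 1.338]
wrist_force: [-0.6, -7.1, 3.4]
finger_gap: 11.7
finger_force: 8.0
```

Run:
```python
from tips import *
s=manip.read_state();print(s['eef_pos'],s['eef_rot'],s['wrist_force'],s['finger_gap'],s['joints'].round(2))
d=s['eef_pos'][:2]-C;a0=np.degrees(np.arctan2(d[1],d[0]));print(a0)
for k in (2,4,5,6,6.5,7):
    a,a00=np.radians([a0+k,a0]); q=118*np.array([np.cos(a)-np.cos(a00),np.sin(a)-np.sin(a00)])
    print(k,(q/120).round(3),round(k/90,3))
```

```text
[ 503.58638371 -336.16587121   72.52183872] [3.13875114e+00 1.65800748e-03 1.33760085e+00] [-0.63122527 -7.09275811  3.37971168] 11.717019051248887 [-0.65  0.56  1.49 -0.    1.08 -0.42]
-102.38035565136349
2 [ 0.034 -0.007] 0.022
4 [ 0.068 -0.012] 0.044
5 [ 0.085 -0.015] 0.056
6 [ 0.102 -0.017] 0.067
6.5 [ 0.11  -0.018] 0.072
7 [ 0.119 -0.019] 0.078
```

jog_arm(
  series=[
    [0.034, -0.01, 0, 0, 0, 0.022, 0.92],
    [0.068, -0.016, 0, 0, 0, 0.044, 0.92],
    [0.102, -0.021, 0, 0, 0, 0.067, 0.92],
    [0.114, -0.023, 0, 0, 0, 0.075, 0.92],
    [0.114, -0.023, 0, 0, 0, 0.075, 0.92],
    [0.114, -0.023, 0, 0, 0, 0.075, 0.92],
  ],
)

```text
clock: 11.22
eef_pos: [516.9, -338.4, 72.5]
eef_rot: [3.139, 0.001, 1.452]
wrist_force: [0.0, -5.3, 2.5]
finger_gap: 11.6
finger_force: 8.0
```

Run:
```python
from tips import *
s=manip.read_state();print(s['eef_pos'],s['wrist_force'],s['finger_gap'])
d=s['eef_pos'][:2]-C;print(np.degrees(np.arctan2(d[1],d[0])))
c=cam('scene');save(c,'s6')
a=np.radians(-60);print(proj(c,[C[0]+140*np.cos(a),C[1]+140*np.sin(a),30]))
cv2.imwrite('pics/s6c.png',cv2.resize(c['frame'][190:330,330:500,::-1],None,fx=4,fy=4))
```

```text
[ 516.85614059 -338.44621478   72.54547581] [ 0.02077142 -5.33737696  2.45174798] 11.619436047797988
-95.82158082308545
(np.float64(447.72805348576185), np.float64(285.91795762361596))
```

View pics/s6c.png

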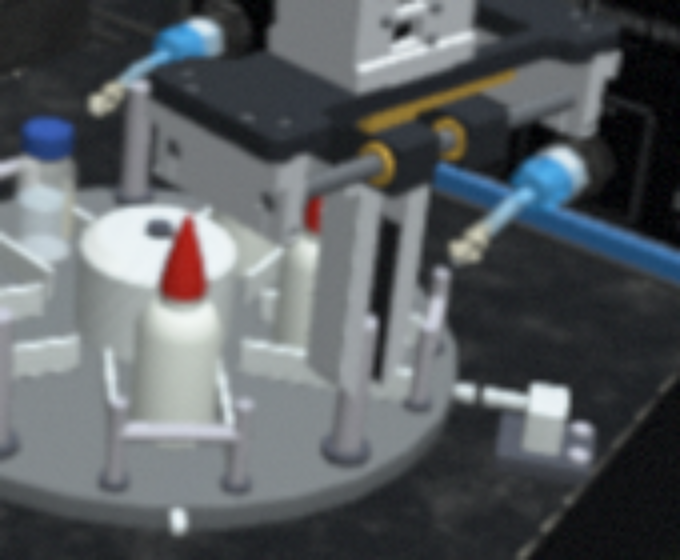

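Tab (463,392) and index pointer (487,396) face each other, and the bottles are upright. Release and rise.

jog_arm(
  series=[
    [0, 0, 0, 0, 0, 0, 0.8],
    [0, 0, 0, 0, 0, 0, 0.7],
    [0, 0, 0, 0, 0, 0, 0.6],
    [0, 0, 0, 0, 0, 0, 0.575],
    [0, 0, 0.2, 0, 0, 0, 0.575],
    [0, 0, 0.6, 0, 0, 0, 0.575],
    [0, 0, 0.95, 0, 0, 0, 0.575],
    [0, 0, 1, 0, 0, 0, 0.575],
  ],
)

```text
clock: 11.93
eef_pos: [518.0, -338.5, 198.5]
eef_rot: [3.134, 0.003, 1.454]
wrist_force: [-0.1, 0.7, 0.6]
finger_gap: 40.3
finger_force: 0.0
```

jog_arm(
  series=[
    [-0.3, 0, 0.1, 0, 0, 0, 0.575],
    [-0.6, 0.3, 0.1, 0, 0, 0.05, 0.575],
    [-0.9, 0.6, 0.1, 0, 0, 0.1, 0.575],
    [-1, 0.9, 0.1, 0, 0, 0.15, 0.575],
    [-1, 1, 0.1, 0, 0, 0.2, 0.575],
    [-1, 1, 0.1, 0, 0, 0.2, 0.575],
  ],
)

```text
clock: 12.43
eef_pos: [395.5, -214.7, 204.5]
eef_rot: [3.14, -0.0, 1.774]
wrist_force: [-0.3, -0.5, 0.8]
finger_gap: 40.0
finger_force: 0.0
```

jog_arm(
  series=[
    [-0.3, 0.3, 0, 0, 0, 0.05, 0.575],
    [-0.5, 0.6, 0, 0, 0, 0.1, 0.575],
    [-0.5, 0.9, 0, 0, 0, 0.15, 0.575],
    [-0.5, 1, 0, 0, 0, 0.2, 0.575],
    [-0.5, 1, 0, 0, 0, 0.2, 0.575],
  ],
)

```text
clock: 12.85
eef_pos: [336.6, -95.9, 204.5]
eef_rot: [3.139, 0.0, 2.088]
wrist_force: [-0.2, 0.9, 0.5]
finger_gap: 40.2
finger_force: 0.0
```

jog_arm(
  series=[
    [0, 0.3, 0, 0, 0, 0.05, 0.575],
    [0, 0.6, 0, 0, 0, 0.1, 0.575],
    [0, 0.9, 0, 0, 0, 0.15, 0.575],
    [0, 1, 0, 0, 0, 0.2, 0.575],
    [0, 1, 0, 0, 0, 0.2, 0.575],
  ],
)

```text
clock: 13.27
eef_pos: [337.2, 23.5, 204.2]
eef_rot: [3.14, -0.0, 2.401]
wrist_force: [-0.8, 0.3, 0.4]
finger_gap: 40.1
finger_force: 0.0
```

Run:
```python
from tips import *
print(manip.read_state()['eef_pos'])
c=cam('scene');t=cam('top');tips(c);save(t,'t7');save(c,'s7')
A=cv2.resize(t['frame'][155:300,300:450,::-1],(414,400),interpolation=cv2.INTER_CUBIC);B=cv2.resize(c['frame'][200:330,290:465,::-1],(386,287))
B=cv2.copyMakeBorder(B,0,113,0,0,0);cv2.imwrite('pics/f7.png',np.hstack([A,B]))
```

```text
[337.24484283  23.52126507 204.18243764]
tip [ 605.9 -207.9  126. ] r 78.3 9.9 low [ 601.  -212.9   98. ]
tip [ 564.9 -282.5  126. ] r 71.1 -59.5 low [ 561.  -287.2   98. ]
tip [ 473.  -286.3  126. ] r 85.6 -130.6 low [ 473.7 -286.3   98. ]
```

View pics/f7.png

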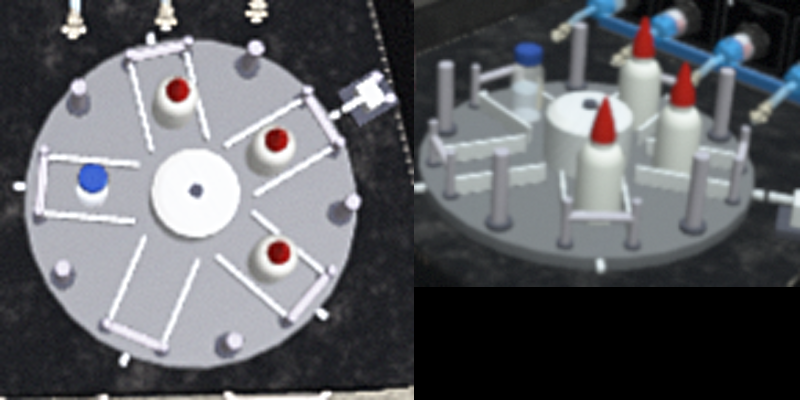

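The tab meets the pointer at left crop (335,114). All bottles and the vial stand upright, and the arm is clear.

```bash
python3 -c "
from cell import manip
print(manip.sign_off())"
```

```text
the job is handed in; nothing more can be done
None
```

The tipped bottle now stands upright in its own lane with that lane's tab lined up on the index pointer, and I handed the job in at about 13 s; `sign_off` returned no verdict.

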